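Slide the crate of turned parts into the pick-up bay

ROBOT

A 6-joint arm with a two-finger parallel gripper is mounted at the origin on the work surface. World frame = base frame: x ahead of the robot, y to its left, z up, the work surface at z = 0. Lengths are in m, angles in rad, forces in N, time in s.
With the tool pointing down it reaches from about 0.3 to 0.775 m from the base axis. Payload 14.6 kg.
Tool frame: the origin (TCP) lies midway between the tips of the shut fingers; the grasp point (between the pads) lies 19 mm behind it (ctrl.pinch_z is the distance from the TCP to the grasp point, in m); z points along the fingers, y is the line along which they close (so a half turn about z gives the same grasp; the last joint's range is limited). The gripper opens to 94 mm and grips with 3 to 60 N. Pads are 16 mm wide; open, the fingers measure 119 mm over their backs; the gripper's body (75 mm by 177 mm) begins 78 mm behind the grasp point.
Start: joints at [1.075, 0.3, 1.521, -0, 1.321, -0.067], TCP at [0.229, 0.5, 0.205] pointing down, gripper open.
Joint ranges: [-3.03, 3.03], [-0.79, 2.21], [0.23, 2.52], [-1.04, 4.18], [0, 3.07], [-2.55, 2.55]. Speed limits (rad/s): [2.22, 2.22, 2.57, 3.14, 3.14, 3.14].

INTERFACE

Orientations are given as [roll, pitch, yaw] about the fixed x, y, z axes, in that order (R = Rz(yaw) Ry(pitch) Rx(roll)).
In Python, from station import ctrl gives the robot as it stands.
- The arm moves only by the tool jog_arm, never from a script. Its argument "motion" is a list of rows, each a list of 7 numbers: the shift along the tool's x, y, z in m, then the turn, a rotation vector about the tool's x, y, z in rad, then the opening, from -1 (shut) to 1 (fully open). In form: [[tx, ty, tz, rx, ry, rz, gripper], ...]. A call has 1 to 5 rows; each row shifts and turns the commanded pose from where the row before left it, along the tool's axes as they then stand; what a row does not reach is not made up. A row lasts 1/10 s, in which the tool goes at most 50 mm and 8.59 degrees, less where a joint would pass 70% of its speed; a pose out of reach is approached as far as the arm can. A call is refused whole if a number of a shift passes 0.05 or a number of a turn 0.15, either way. A call with a gripper value outside its range is refused whole. The fingers move at their own pace and stop on an object; "squeeze" is the grip in N (left out, the last holds). Time passes only in rows, so rows that do not move let the fingers close. It gives the time, the measured TCP pose, the force, the opening and the grip force at its end, in the units of the state.
- ctrl.get_obs(): the state, without advancing time (a new reading comes with each control period).
- ctrl.camera(name): name is "side" or "top"; returns the picture (420x560x3 uint8, red, green, blue); there is no depth.
- ctrl.camera_model(name): a dict with "intrinsics" (3x3 intrinsics, pixels), "k1" (the pictures are not rectified: a ray, as slopes to the right and down, at radius r is drawn at 1 + k1 r^2 times it, then the intrinsics apply), "rvec" (rotation vector, rad) and "tvec" (3), from world to camera coordinates, as OpenCV has them. Camera axes: x right, y down, z forward; pixel columns grow to the right and rows downward; lengths in m; the calibration is good to about 2 mm. A picture is of the moment at which its call begins. camera_model takes no time and is no camera call.
- ctrl.hand_in(): hands the job in; it is judged then, once.
The state is a dict: "time_s": time; "qpos": joint angles; "joint_vel": joint speeds; "tau": joint torques, N m; "ee_pos": TCP position; "eef_rot": TCP orientation; "force": force on the tool from outside, world axes, zero at the start; "moment": the same for the moment, N m; "grip_width": finger opening in m; "grip_force": force on a finger pad.
Only numpy, scipy, OpenCV 4.12 (cv2) and the standard library are available. Lean on these libraries where they do the work, as an engineer would, in place of code of your own. Each camera call takes 0.05 s, during which the arm holds its last target. There are 200 camera calls.

TASK

Push the heavy crate of turned steel parts along the bench into the open steel bay, until its leading side stands flush against the bay's stop plate. Push only low down, with the fingertips near its base, so that it slides upright and never tips, and do not grip or lift it. Then, with the crate in place, press the push button behind the stop plate fully down and let it go; leave the other things on the bench where they are.

Things in the scene. Friction and masses are not known exactly. Their poses are not given: they have to be found in the camera images.
- crate: Open painted steel crate packed with steel cylinders, about 1.6 kg; 110 mm along its x, 160 along y, 84 high. Origin at the centre underneath, at bench level. Walls start 10 mm up: it stands on a narrow rubber plinth, 42 mm along x, 130 along y, so a push above 40 mm on a 160 mm side can tip it. Push the side at its x = -55 mm; the side at +55 mm leads. Walls slippery; sliding takes 9 to 17 N.
- dock: Fixed steel bay. Origin at bench level, mid-width on the stop plate's face; x horizontal, the way the crate goes in; y across. Stop plate 300 mm wide, 50 high. Two cheeks 50 mm high, inner faces at y = +-135 mm, reach 55 mm from the plate towards the open side, with flared ends to x = -82 mm. With the crate home its origin is at x = -55 mm, within y = +-55 mm, its x axis along this x.
- button (a joint): Travel of the push button: 0 released, 0.006 m fully down; its spring takes about 5 N to press fully and lifts it again.
- button_top (a point): Middle of the top of the round black push button (38 mm across) on the grey switch box behind the stop plate, 60 mm beyond the stop face; it is pressed straight down.
- blank1: Loose turned steel cylinder, 44 mm across, 34 mm high, origin at the centre of its underside. Leave alone.
- blank2: A second such cylinder. Leave alone.
- grinder: Loose angle grinder, lying along its x, about 250 mm long, 110 mm disc at the +x end, 80 mm high, side handle reaching 130 mm to +y; origin at the middle of its underside. Leave alone.
- pot: Loose steel cup, 64 mm across, 70 mm high, origin at the centre of its underside. Leave alone.
Things that resemble listed ones, but are neither listed nor needed, are in the scene too. What is meant by the crate is not yellow, and is the larger of those in its own colour.

How it is judged:
On the way, in this order (a step that is already met when the one before it is completed fails the run):
1. the crate stands upright and flush against the stop plate, with the button not pressed (x of crate in the frame of dock above -0.061 m and y of crate in the frame of dock between -0.06 and 0.06 m and angle between the x axis of crate and the x axis of dock, either way round below 0.04 rad and angle between crate's own z axis and vertical below 0.03 rad and value of joint button below 0.0015 m), for 0.2 s.
2. the button is pressed fully down (value of joint button above 0.0045 m), for 0.05 s.
At the end, for the whole second after the job is handed in: The crate stands upright in the bay, its leading side within 6 mm of the stop plate, square to it within 0.04 rad, within 60 mm of the bay's middle across, and at rest; the button, pressed after that to at least 4.5 mm, is released (all of step 1 and linear speed of crate below 0.01 m/s and height (world z) of crate below 0.006 m); the robot touches nothing.
It fails at once if the crate is tipped by more than 0.1 rad (angle between crate's own z axis and vertical above 0.1 rad).
It fails at once if the crate is lifted off the bench (height (world z) of crate above 0.012 m).
It fails at once if the crate is pushed or gripped high: touched while the grasp point is more than 75 mm above the bench (contact force between any of the fingers, the arm and crate above 2 N and height (world z) of the grasp point above 0.075 m).
It fails at once if the button is pressed before the crate has come up to the stop plate (value of joint button above 0.0045 m and x of crate in the frame of dock below -0.065 m).
It fails at once if another thing on the bench is disturbed (moved more than 20 mm) (distance of any of blank1, blank2, grinder, pot from where it was at the start of the episode above 0.02 m).
It also fails if it takes over 61 s, if anything falls off the work surface, if the arm or the gripper's body presses on something with over 40 N, if the wrist force passes 120 N, or if a joint passes its speed limit or range.

## Working session

There is one attempt and no reset: what is moved stays moved. The work goes in short steps, Python scripts to look and compute and a tool call to move; the robot and the scene stay as the last step left them, time stands still between calls to the robot, and variables do not carry over. Pictures are saved under pics/ and viewed, at most 10 in all, crops included, and the job is handed in when it is done.

Besides the shell and the picture viewer there is one more tool, called after "Request:" as name(argument=value, ...) on one line, values as JSON. jog_arm: Moves the arm, as the interface text tells. Its arguments: {"type":"object","properties":{"motion":{"type":"array"},"squeeze":{"type":"number"}},"required":["motion"]}

```bash
mkdir -p pics; cat > h.py <<'E'
import numpy as np, cv2
from station import ctrl
def cam(n):
    m=ctrl.camera_model(n); return np.array(m["intrinsics"],float),m["k1"],cv2.Rodrigues(np.array(m["rvec"],float))[0],np.array(m["tvec"],float)
def proj(n,P):
    K,k1,R,t=cam(n); return cv2.projectPoints(np.atleast_2d(np.array(P,float)),cv2.Rodrigues(R)[0],t,K,np.array([k1,0,0,0.]))[0].reshape(-1,2)
def unproj(n,uv,z):
    K,k1,R,t=cam(n); u=cv2.undistortPoints(np.array(uv,float).reshape(-1,1,2),K,np.array([k1,0,0,0.])).reshape(-1,2)
    d=np.c_[u,np.ones(len(u))]@R; c=-R.T@t
    return c+d*((np.array(z)-c[2])/d[:,2])[:,None]
def snap(n,f):
    im=ctrl.camera(n); cv2.imwrite("pics/"+f,im[:,:,::-1]); return im
E
python3 - <<'E'
from h import *
snap("top","t0.png");snap("side","s0.png")
for n in("top","side"):
    K,k,R,t=cam(n);print(n,K[0,0],k,-R.T@t)
o=ctrl.get_obs();print(o["time_s"],o["ee_pos"],o["eef_rot"],ctrl.pinch_z)
E
```

```text
top 478.9090357286879 -0.11628596459102618 [0.36054622 0.03041696 1.37809638]
side 434.8485680242827 0.024350982418558337 [0.34070101 0.925541   0.63613617]
0.1 [0.22857369 0.4999918  0.20494471] [-3.14052582e+00 -3.07438866e-05  2.71283470e+00] 0.0188
```

View pics/t0.png

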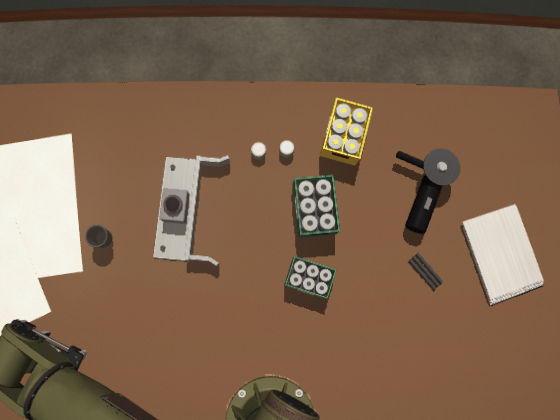

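View pics/s0.png

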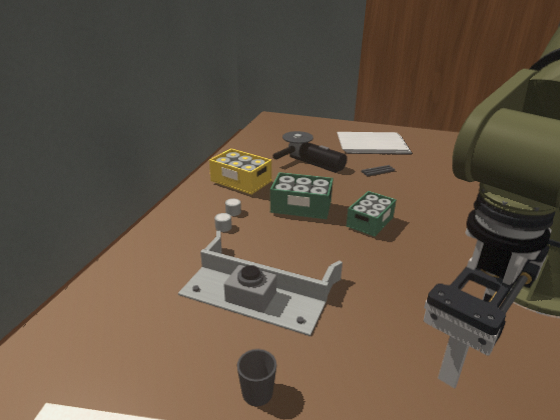

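Three crates in the top view: yellow (347,130), large green (317,206) and small green (310,278). The one meant is the large green at (317,206): not yellow, and the larger of the two greens. The dock is at (180,210), opening to the right, with the button at (173,205). The blanks are at (259,150) and (287,148), the grinder at (430,190) and the pot at (97,237). I'll confirm with an enlarged crop.

```bash
python3 - <<'E'
from h import *
im=cv2.imread("pics/t0.png")[140:310,145:355]
im=cv2.resize(im,None,fx=3.5,fy=3.5,interpolation=cv2.INTER_CUBIC)
for i in range(0,210,20): cv2.putText(im,str(145+i),(int(i*3.5),10),0,.35,(255,255,255),1)
for i in range(0,170,20): cv2.putText(im,str(140+i),(0,int(i*3.5)+4),0,.35,(255,255,255),1)
cv2.imwrite("pics/c0.png",im)
E
```

```text
(no output)
```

View pics/c0.png

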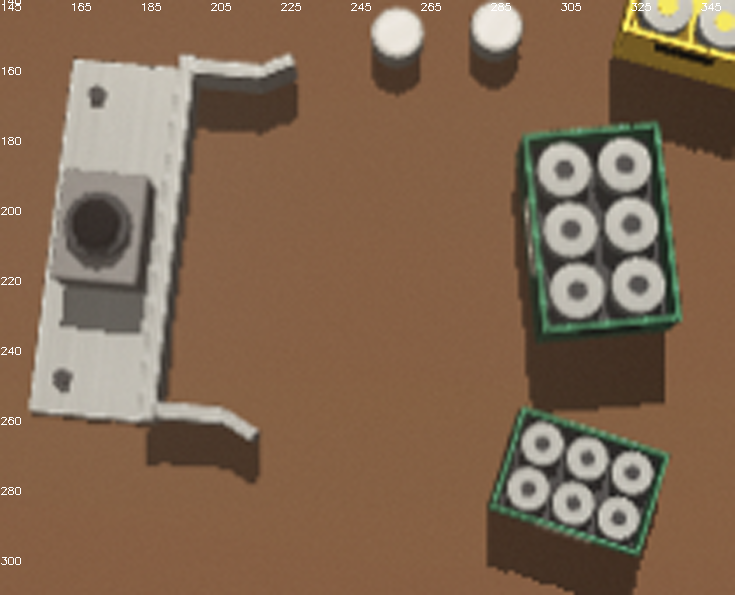

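The crop confirms it: the large green crate's rim corners are at about (294,179), (333,175), (339,231) and (300,235). The stop face's top edge runs (199.5,160.5) to (190,254), and the button is centred at (172.5,203.5).

```bash
python3 - <<'E'
from h import *
f=lambda L:np.array(L)/3.5+np.array([145,140])-0.35
c=unproj("top",f([(523,136),(658,124),(680,320),(543,333)]),.084)
print("crate",c.round(4).tolist(),c.mean(0).round(4))
print([np.linalg.norm(c[i]-c[(i+1)%4]).round(4) for i in range(4)])
d=unproj("top",f([(192,73),(159,402)]),.05);print("dock",d.round(4).tolist(),d.mean(0),np.linalg.norm(d[0]-d[1]))
v=d[0]-d[1];nx=np.array([-v[1],v[0]]);nx/=np.linalg.norm(nx); print("dockx",nx,np.arctan2(nx[1],nx[0]))
e=(c[0]+c[3]-c[1]-c[2])[:2];s=(c[0]-c[3]+c[1]-c[2])[:2];print("crate x ang",np.arctan2(e[1],e[0]),"from side",np.arctan2(s[0],-s[1]),np.arctan2(s[1],s[0])+np.pi/2)
o=d.mean(0)[:2]; R=np.c_[nx,[-nx[1],nx[0]]]
print("crate in dock",(c.mean(0)[:2]-o)@R)
for z in(.05,.06,.07): print("btn",z,unproj("top",f([(97,222)]),z)[0],(unproj("top",f([(97,222)]),z)[0,:2]-o)@R)
print("button dock pred",o+R@[.06,0], proj("side",[[*(o+R@[.06,0]),z] for z in(.05,.06,.07)]))
print("blanks etc",unproj("top",[(259,149),(287,147),(97,237),(396,154),(310,278)],[.034,.034,.07,.05,.06]).round(3).tolist())
E
```

```text
crate [[0.6679, -0.0669, 0.084], [0.6781, -0.175, 0.084], [0.5207, -0.1882, 0.084], [0.5107, -0.0806, 0.084]] [ 0.5943 -0.1277  0.084 ]
[np.float64(0.1086), np.float64(0.1579), np.float64(0.1081), np.float64(0.1578)]
dock [[0.7287, 0.201, 0.05], [0.4598, 0.2214, 0.05]] [0.59421075 0.21121004 0.05      ] 0.2696537879930513
dockx [0.07554536 0.99714237] 1.4951789216421703
crate x ang 1.6639753740335543 from side 1.6560226642183091 1.6560226642183091
crate in dock [-0.33792951 -0.02574018]
btn 0.05 [0.60459843 0.27492437 0.05      ] [ 0.06431699 -0.00554468]
btn 0.06 [0.60276082 0.27308333 0.06      ] [ 0.06234239 -0.0038514 ]
btn 0.07 [0.60092321 0.2712423  0.07      ] [ 0.0603678  -0.00215813]
button dock pred [0.59874347 0.27103859] [[250.57246011 281.25383921]
 [250.4718678  277.4729437 ]
 [250.37003747 273.64975289]]
blanks etc [[0.768, 0.031, 0.034], [0.774, -0.051, 0.034], [0.506, 0.479, 0.07], [0.751, -0.369, 0.05], [0.394, -0.109, 0.06]]
```

Request:
jog_arm(motion=[[0,0,0,0,0,0.15,1],[0,0,0,0,0,0.15,1],[0,0,0,0,0,0.15,1],[0,0,0,0,0,0.15,1],[0,0,0,0,0,0.15,1]])

```text
time_s: 0.6
ee_pos: [0.2286, 0.5001, 0.2051]
eef_rot: [-3.141, 0.0, 1.957]
force: [-0.7, -0.0, 1.0]
grip_width: 0.0941
grip_force: 0.0
```

Request:
jog_arm(motion=[[0,0,0,0,0,0.15,1],[0,0,0,0,0,0.15,1],[0,0,0,0,0,0,1]])

```text
time_s: 0.9
ee_pos: [0.2286, 0.5001, 0.2051]
eef_rot: [-3.141, 0.001, 1.66]
force: [0.4, -0.2, -0.3]
grip_width: 0.094
grip_force: 0.0
```

Request:
jog_arm(motion=[[-0.047,0.019,0,0,0,0,1],[-0.047,0.019,0,0,0,0,1],[-0.047,0.019,0,0,0,0,1],[-0.047,0.019,0,0,0,0,1],[-0.047,0.019,0,0,0,0,1]])

```text
time_s: 1.4
ee_pos: [0.3437, 0.2762, 0.2055]
eef_rot: [3.141, -0.0, 1.669]
force: [1.0, 0.5, -0.5]
grip_width: 0.0941
grip_force: 0.0
```

Request:
jog_arm(motion=[[-0.047,0.019,0,0,0,0,1],[-0.047,0.019,0,0,0,0,1],[-0.047,0.019,0,0,0,0,1],[-0.047,0.019,0,0,0,0,1],[-0.047,0.019,0,0,0,0,1]])

```text
time_s: 1.9
ee_pos: [0.4583, 0.0537, 0.2056]
eef_rot: [3.141, 0.0, 1.668]
force: [-0.2, 0.9, 0.7]
grip_width: 0.0943
grip_force: 0.0
```

Request:
jog_arm(motion=[[-0.047,0.019,0,0,0,0,1],[-0.047,0.019,0,0,0,0,1],[-0.047,0.019,0,0,0,0,1],[-0.047,0.019,0,0,0,0,1],[-0.047,0.019,0,0,0,0,1]])

```text
time_s: 2.4
ee_pos: [0.573, -0.1684, 0.2053]
eef_rot: [-3.141, -0.0, 1.668]
force: [0.5, 0.6, 0.3]
grip_width: 0.094
grip_force: 0.0
```

Request:
jog_arm(motion=[[-0.047,0.019,0,0,0,0,1],[0,0,0,0,0,0,1],[0,0,0,0,0,0,1]])

```text
time_s: 2.7
ee_pos: [0.5951, -0.2113, 0.2043]
eef_rot: [-3.14, -0.001, 1.665]
force: [0.2, -0.1, -0.1]
grip_width: 0.094
grip_force: 0.0
```

Request:
jog_arm(motion=[[-0.025,0.006,0,0,0,0,1],[0,0,0,0,0.15,0,1],[0,0,0,0,0,0,1]])

```text
time_s: 3.0
ee_pos: [0.6032, -0.2357, 0.2052]
eef_rot: [3.142, -0.154, 1.664]
force: [0.7, 0.9, -0.7]
grip_width: 0.0941
grip_force: 0.0
```

Request:
jog_arm(motion=[[-0.0066,0,0.0435,0,0,0,1],[-0.0066,0,0.0435,0,0,0,1],[-0.0066,0,0.0435,0,0,0,1],[-0.0045,0,0.03,0,0,0,1],[0,0,0,0,0,0,1]])

```text
time_s: 3.5
ee_pos: [0.6016, -0.2328, 0.0394]
eef_rot: [-3.136, -0.152, 1.665]
force: [-0.2, -0.2, 0.1]
grip_width: 0.094
grip_force: 0.0
```

```bash
python3 - <<'E'
from h import *
a=snap("top","a1.png")
b=snap("side","b1.png")
a=cv2.resize(a[130:290,260:420],None,fx=2.5,fy=2.5); b=cv2.resize(b[130:290,230:390],None,fx=2.5,fy=2.5)
cv2.imwrite("pics/c1.png",np.hstack([a,b])[:,:,::-1])
o=ctrl.get_obs();print(o["ee_pos"],o["eef_rot"],o["force"])
E
```

```text
[ 0.60411589 -0.2343659   0.04465621] [ 3.14068856 -0.14824831  1.66529352] [ 1.29287152 -0.26081731  0.69511702]
```

View pics/c1.png

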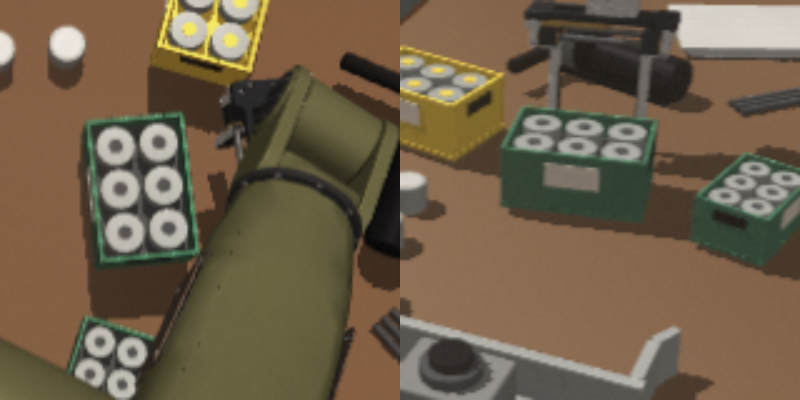

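Fingers hang centred behind the crate's rear side (crop right half: fingers at about (555,85) and (643,85), crate spanning 503–655), clear of the yellow crate. I'll lower and advance.

Request:
jog_arm(motion=[[-0.0035,0,0.023,0,0,0,1],[0,0,0,0,0,0,1],[0.0148,0,0.0022,0,0,0,1],[0.0148,0,0.0022,0,0,0,1],[0,0,0,0,0,0,1]])

```text
time_s: 4.1
ee_pos: [0.6013, -0.2031, 0.0214]
eef_rot: [3.14, -0.149, 1.665]
force: [0.9, 0.5, 0.2]
grip_width: 0.0939
grip_force: 0.0
```

Request:
jog_arm(motion=[[0.003,0,0.0004,0,0,0,1],[0.003,0,0.0004,0,0,0,1],[0.003,0,0.0004,0,0,0,1],[0.003,0,0.0004,0,0,0,1],[0.003,0,0.0004,0,0,0,1]])

```text
time_s: 4.6
ee_pos: [0.5997, -0.1914, 0.0203]
eef_rot: [3.141, -0.148, 1.663]
force: [0.1, -11.7, -0.8]
grip_width: 0.094
grip_force: 5.6
```

Request:
jog_arm(motion=[[0.0059,0,0.0009,-0.0009,0,0.0059,1],[0.0059,0,0.0009,-0.0009,0,0.0059,1],[0.0059,0,0.0009,-0.0009,0,0.0059,1],[0.0059,0,0.0009,-0.0009,0,0.0059,1],[0.0059,0,0.0009,-0.0009,0,0.0059,1]])

```text
time_s: 5.1
ee_pos: [0.5972, -0.1622, 0.0204]
eef_rot: [3.141, -0.147, 1.632]
force: [-0.5, -11.1, 0.2]
grip_width: 0.0938
grip_force: 5.5
```

Request:
jog_arm(motion=[[0.0059,0,0.0009,-0.0009,0,0.0059,1],[0.0059,0,0.0009,-0.0009,0,0.0059,1],[0.0059,0,0.0009,-0.0009,0,0.0059,1],[0.0059,0,0.0009,-0.0009,0,0.0059,1],[0.0059,0,0.0009,-0.0009,0,0.0059,1]])

```text
time_s: 5.6
ee_pos: [0.5957, -0.1323, 0.0203]
eef_rot: [3.141, -0.147, 1.602]
force: [-0.3, -11.3, 0.1]
grip_width: 0.094
grip_force: 5.6
```

Request:
jog_arm(motion=[[0.0059,0,0.0009,-0.0009,0,0.0059,1],[0.0059,0,0.0009,-0.0009,0,0.0059,1],[0.0059,0,0.0009,-0.0009,0,0.0059,1],[0.0059,0,0.0009,-0.0009,0,0.0059,1],[0.0059,0,0.0009,-0.0009,0,0.0059,1]])

```text
time_s: 6.1
ee_pos: [0.5951, -0.1025, 0.0202]
eef_rot: [3.141, -0.147, 1.573]
force: [-0.8, -11.0, 0.2]
grip_width: 0.0941
grip_force: 5.7
```

Request:
jog_arm(motion=[[0.0059,0,0.0009,-0.0009,0,0.0059,1],[0.0059,0,0.0009,-0.0009,0,0.0059,1],[0.0059,0,0.0009,-0.0009,0,0.0059,1],[0.0059,0,0.0009,-0.0009,0,0.0059,1],[0.0059,0,0.0009,-0.0009,0,0.0059,1]])

```text
time_s: 6.6
ee_pos: [0.5954, -0.0727, 0.0202]
eef_rot: [3.141, -0.147, 1.543]
force: [-1.5, -12.0, -0.4]
grip_width: 0.0938
grip_force: 5.9
```

Request:
jog_arm(motion=[[0.0059,0,0.0009,-0.0009,0,0.0059,1],[0.0059,0,0.0009,-0.0009,0,0.0059,1],[0.0059,0,0.0009,-0.0009,0,0.0059,1],[0.0059,0,0.0009,-0.0009,0,0.0059,1],[0.0059,0,0.0009,-0.0009,0,0.0059,1]])

```text
time_s: 7.1
ee_pos: [0.5965, -0.0429, 0.0201]
eef_rot: [3.141, -0.147, 1.513]
force: [-1.2, -12.2, 1.4]
grip_width: 0.0937
grip_force: 6.1
```

Request:
jog_arm(motion=[[0.0059,0,0.0009,-0.0009,0,0.0059,1],[0.0059,0,0.0009,-0.0009,0,0.0059,1],[0.0059,0,0.0009,-0.0005,0,0.003,1],[0.0059,0,0.0009,0,0,0,1],[0.0059,0,0.0009,0,0,0,1]])

```text
time_s: 7.6
ee_pos: [0.5987, -0.0131, 0.0201]
eef_rot: [3.14, -0.148, 1.498]
force: [-1.0, -11.8, 2.1]
grip_width: 0.0946
grip_force: 6.2
```

```bash
python3 - <<'E'
from h import *
a=snap("top","a2.png")
cv2.imwrite("pics/c2.png",cv2.resize(a[140:290,145:325],None,fx=4,fy=4,interpolation=2)[:,:,::-1])
o=ctrl.get_obs();print(o["ee_pos"],o["eef_rot"],o["force"])
E
```

```text
[ 0.59866151 -0.01216101  0.02009811] [ 3.14056054 -0.14806104  1.49858353] [-0.27200845 -9.30064057  0.02279327]
```

View pics/c2.png

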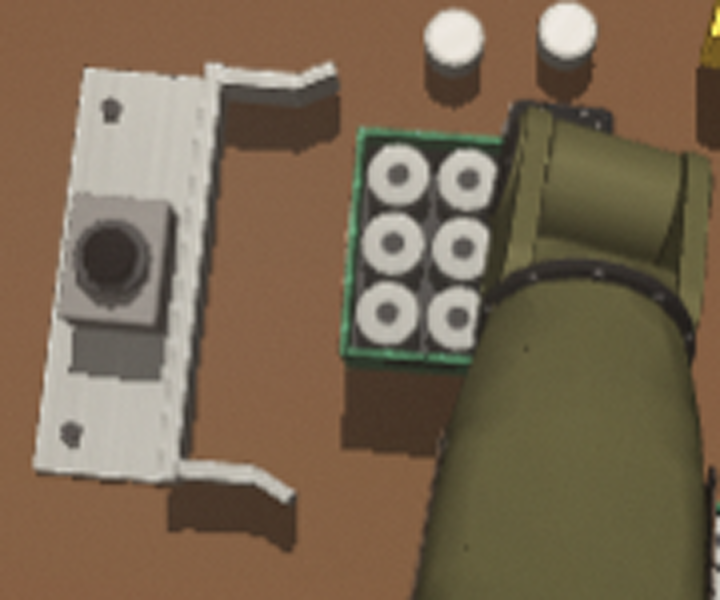

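The crate is square and upright in front of the bay, leading rim edge (360,128)–(343,357) in the crop. I'll work out what's left to travel.

```bash
python3 - <<'E'
from h import *
f=lambda L:np.array(L)/4+np.array([145,140])-0.37
d=unproj("top",f([(216,80),(183,458)]),.05)
c=unproj("top",f([(360,128),(343,357)]),.084)
an=lambda v:np.arctan2(v[0],-v[1])
print("dock",d.round(4).tolist(),"crate lead",c.round(4).tolist())
for p in (d,c):
    v=p[0]-p[1];print(np.arctan2(v[1],v[0])+np.pi/2,np.linalg.norm(v))
o=np.array([.5942,.2112]);a=1.495;R=np.array([[np.cos(a),-np.sin(a)],[np.sin(a),np.cos(a)]])
print("lead in dock",(c[:,:2].mean(0)-o)@R)
E
```

```text
dock [[0.7313, 0.2036, 0.05], [0.4608, 0.2206, 0.05]] crate lead [[0.6873, 0.0982, 0.084], [0.527, 0.1083, 0.084]]
1.508125595062811 0.2709729742072546
1.5080473102852834 0.16053154124748653
lead in dock [-0.10667228 -0.0210825 ]
```

Request:
jog_arm(motion=[[0.0059,0,0.0009,0,0,0,1],[0.0059,0,0.0009,0,0,0,1],[0.0059,0,0.0009,0,0,0,1],[0.0059,0,0.0009,0,0,0,1],[0.0059,0,0.0009,0,0,0,1]])

```text
time_s: 8.15
ee_pos: [0.6009, 0.0166, 0.0201]
eef_rot: [3.14, -0.148, 1.498]
force: [-0.4, -12.9, 1.8]
grip_width: 0.0936
grip_force: 6.3
```

Request:
jog_arm(motion=[[0.0059,0,0.0009,0,0,0,1],[0.0059,0,0.0009,0,0,0,1],[0.0059,0,0.0009,0,0,0,1],[0.0059,0,0.0009,0,0,0,1],[0.0059,0,0.0009,0,0,0,1]])

```text
time_s: 8.65
ee_pos: [0.603, 0.0464, 0.0201]
eef_rot: [3.141, -0.148, 1.498]
force: [0.0, -13.4, 3.2]
grip_width: 0.0936
grip_force: 6.6
```

Request:
jog_arm(motion=[[0.0059,0,0.0009,0,0,0,1],[0.0059,0,0.0009,0,0,0,1],[0.0059,0,0.0009,0,0,0,1],[0.0059,0,0.0009,0,0,0,1],[0.003,0,0.0004,0,0,0,1]])

```text
time_s: 9.15
ee_pos: [0.605, 0.0734, 0.02]
eef_rot: [3.141, -0.148, 1.498]
force: [-1.1, -13.2, 2.9]
grip_width: 0.0942
grip_force: 6.6
```

Request:
jog_arm(motion=[[0.003,0,0.0004,0,0,0,1],[0.003,0,0.0004,0,0,0,1],[0.003,0,0.0004,0,0,0,1]])

```text
time_s: 9.45
ee_pos: [0.6055, 0.0822, 0.0201]
eef_rot: [3.141, -0.148, 1.498]
force: [-0.8, -12.5, 1.9]
grip_width: 0.094
grip_force: 6.2
```

Request:
jog_arm(motion=[[0.002,0,0.0003,0,0,0,1],[0.002,0,0.0003,0,0,0,1]])

```text
time_s: 9.65
ee_pos: [0.6058, 0.0862, 0.0201]
eef_rot: [3.141, -0.148, 1.498]
force: [-0.4, -13.6, 1.6]
grip_width: 0.094
grip_force: 6.4
```

Request:
jog_arm(motion=[[0.002,0,0.0003,0,0,0,1],[0.002,0,0.0003,0,0,0,1]])

```text
time_s: 9.85
ee_pos: [0.6061, 0.0902, 0.0201]
eef_rot: [3.141, -0.148, 1.498]
force: [-1.8, -12.4, 2.0]
grip_width: 0.094
grip_force: 6.4
```

Request:
jog_arm(motion=[[0.0015,0,0.0002,0,0,0,1],[0.0015,0,0.0002,0,0,0,1]])

```text
time_s: 10.05
ee_pos: [0.606, 0.0914, 0.0201]
eef_rot: [-3.141, -0.145, 1.498]
force: [-7.3, -32.3, 6.7]
grip_width: 0.094
grip_force: 16.6
```

Request:
jog_arm(motion=[[0.0015,0,0.0002,0,0,0,1]])

```text
time_s: 10.15
ee_pos: [0.6059, 0.0917, 0.0201]
eef_rot: [-3.141, -0.143, 1.497]
force: [-11.6, -41.1, 10.6]
grip_width: 0.094
grip_force: 21.1
```

Force rises to 41 N: it's seated. Hold briefly, back off, look.

Request:
jog_arm(motion=[[0,0,0,0,0,0,1],[0,0,0,0,0,0,1],[0,0,0,0,0,0,1],[-0.002,0,-0.0003,0,0,0,1],[-0.004,0,-0.0006,0,0,0,1]])

```text
time_s: 10.65
ee_pos: [0.6058, 0.0894, 0.0201]
eef_rot: [3.142, -0.149, 1.497]
force: [0.5, 0.8, 0.7]
grip_width: 0.0938
grip_force: 0.0
```

Request:
jog_arm(motion=[[-0.0198,0,-0.003,0,0,0,1],[-0.03,0,-0.0045,0,0,0,1],[-0.03,0,-0.0045,0,0,0,1],[0,0,0,0,0,0,1]])

```text
time_s: 11.05
ee_pos: [0.5999, 0.0072, 0.02]
eef_rot: [3.141, -0.15, 1.496]
force: [-0.6, 0.7, -0.3]
grip_width: 0.0945
grip_force: 0.0
```

```bash
python3 - <<'E'
from h import *
a=snap("top","a3.png");b=snap("side","b3.png")
a=cv2.resize(a[140:280,145:285],(560,560),interpolation=2)
cv2.imwrite("pics/c3.png",a[:,:,::-1])
o=ctrl.get_obs();print(o["ee_pos"],o["eef_rot"],o["force"])
E
```

```text
[0.60006251 0.00984398 0.02007348] [ 3.14133064 -0.15023397  1.49753663] [-1.36032313  0.16306203  0.12728933]
```

View pics/c3.png

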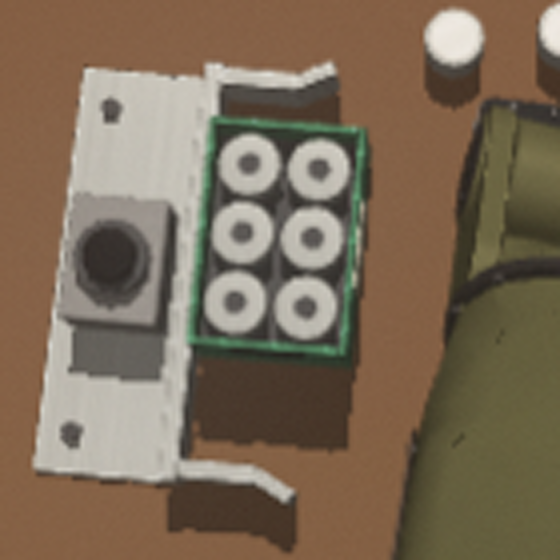

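View pics/b3.png

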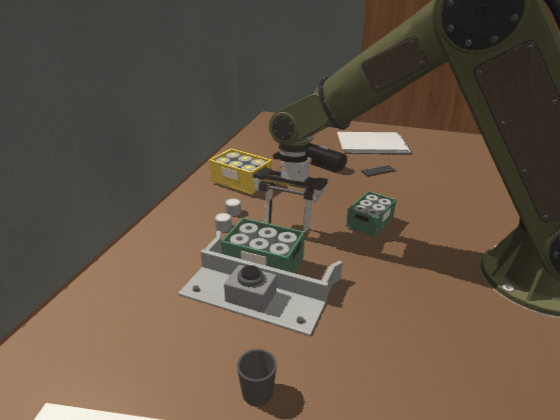

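The crate stands flush against the stop plate (rim edge crop (213,120)–(190,342), plate edge right beside it), upright; the button at (110,257) in the crop and (251,272) in the side view is unpressed. Next: lift, untilt, shut the fingers and go over the button.

Request:
jog_arm(motion=[[0.0066,0,-0.0435,0,0,0,1],[0.0066,0,-0.0435,0,0,0,1],[0.0066,0,-0.0435,0,0,0,1],[0.0066,0,-0.0435,0,0,0,1],[0,0,0,0,-0.15,0,-1]])

```text
time_s: 11.65
ee_pos: [0.6019, 0.009, 0.2024]
eef_rot: [3.132, 0.0, 1.496]
force: [0.1, 0.1, -0.6]
grip_width: 0.0889
grip_force: 0.0
```

Request:
jog_arm(motion=[[0,0,0,0,0,0,-1],[0.0436,-0.0029,0,0,0,0,-1],[0.0436,-0.0029,0,0,0,0,-1],[0.0436,-0.0029,0,0,0,0,-1],[0.0436,-0.0029,0,0,0,0,-1]])

```text
time_s: 12.15
ee_pos: [0.6001, 0.1874, 0.195]
eef_rot: [-3.139, -0.002, 1.5]
force: [0.4, -0.9, 0.4]
grip_width: 0.0495
grip_force: 0.0
```

Request:
jog_arm(motion=[[0.0436,-0.0029,0,0,0,0,-1],[0.0436,-0.0029,0,0,0,0,-1],[0,0,0,0,0,0,-1],[0,0,0,0,0,0,-1],[0,0,0,0,0,0,-1]])

```text
time_s: 12.65
ee_pos: [0.6013, 0.2716, 0.1954]
eef_rot: [-3.14, -0.001, 1.498]
force: [-0.1, -0.4, -0.5]
grip_width: 0.0094
grip_force: 0.0
```

Descend to z≈0.095 (well above the button), with the fingers finishing closing, and check.

Request:
jog_arm(motion=[[0,0,0.04,0,0,0,-1],[0,0,0.04,0,0,0,-1],[0,0,0.02,0,0,0,-1],[0,0,0,0,0,0,-1],[0,0,0,0,0,0,-1]])

```text
time_s: 13.15
ee_pos: [0.6021, 0.2715, 0.0971]
eef_rot: [3.141, -0.001, 1.498]
force: [0.2, 0.4, 0.3]
grip_width: 0.0004
grip_force: 0.0
```

```bash
python3 - <<'E'
from h import *
b=snap("side","b4.png")
cv2.imwrite("pics/c4.png",cv2.resize(b[200:330,180:340],None,fx=4,fy=4,interpolation=2)[:,:,::-1])
o=ctrl.get_obs();print(o["ee_pos"],o["force"],o["grip_width"],(proj("side",[o["ee_pos"],[.602,.272,.07]])-[180,200])*4)
E
```

```text
[0.60235417 0.2718712  0.09788107] [ 0.13443339 -0.63049023  0.64243423] 0.00022742930622122117 [[273.01837411 250.63600461]
 [274.85422739 294.47739215]]
```

View pics/c4.png

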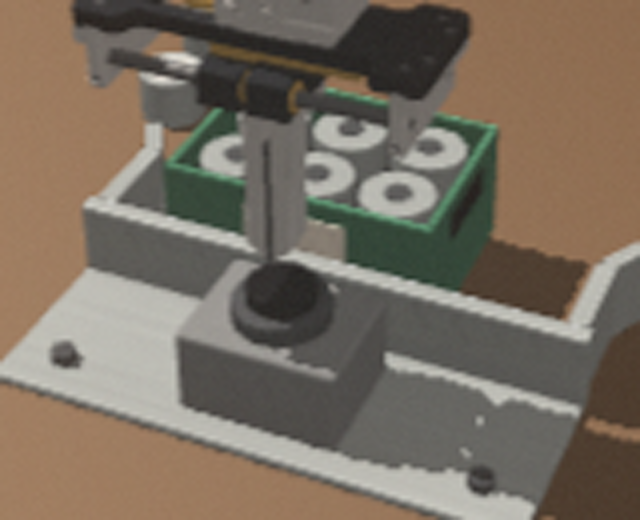

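The shut fingers hang right above the button (tip near (272,250), button top centred at about (287,287) in the crop), within a few mm of centre. Pressing.

Request:
jog_arm(motion=[[0,0,0.006,0,0,0,-1],[0,0,0.006,0,0,0,-1],[0,0,0.004,0,0,0,-1],[0,0,0.003,0,0,0,-1],[0,0,0,0,0,0,-1]])

```text
time_s: 13.7
ee_pos: [0.6014, 0.2722, 0.0768]
eef_rot: [-3.141, 0.0, 1.499]
force: [-1.2, -1.4, 1.6]
grip_width: 0.0004
grip_force: 1.1
```

Request:
jog_arm(motion=[[0,0,0.003,0,0,0,-1],[0,0,0.003,0,0,0,-1],[0,0,0,0,0,0,-1]])

```text
time_s: 14.0
ee_pos: [0.6017, 0.2723, 0.0722]
eef_rot: [3.141, -0.0, 1.499]
force: [-4.9, -1.4, 10.7]
grip_width: 0.0005
grip_force: 5.3
```

Request:
jog_arm(motion=[[0,0,0.001,0,0,0,-1],[0,0,0,0,0,0,-1]])

```text
time_s: 14.2
ee_pos: [0.6018, 0.2724, 0.072]
eef_rot: [3.14, -0.001, 1.499]
force: [-7.7, -3.7, 17.6]
grip_width: 0.0005
grip_force: 9.0
```

Bottomed out: the force went to 17.6 N with no further travel. Release upward.

Request:
jog_arm(motion=[[0,0,-0.005,0,0,0,-1],[0,0,-0.01,0,0,0,-1],[0,0,-0.04,0,0,0,-1],[0,0,-0.05,0,0,0,-1],[0,0,-0.02,0,0,0,-1]])

```text
time_s: 14.7
ee_pos: [0.6025, 0.2726, 0.2004]
eef_rot: [3.136, -0.003, 1.499]
force: [-0.2, 0.0, 0.2]
grip_width: 0.0005
grip_force: 0.0
```

Request:
jog_arm(motion=[[0,0,0,0,0,0,-1],[0,0,0,0,0,0,-1],[0,0,0,0,0,0,-1],[0,0,0,0,0,0,-1],[0,0,0,0,0,0,-1]])

```text
time_s: 15.2
ee_pos: [0.6013, 0.2721, 0.1941]
eef_rot: [-3.14, 0.001, 1.499]
force: [0.1, -0.7, 0.5]
grip_width: 0.0007
grip_force: 0.0
```

```bash
python3 - <<'E'
from h import *
b=snap("side","b5.png")
cv2.imwrite("pics/c5.png",cv2.resize(b[150:420,150:350],None,fx=2.2,fy=2.2,interpolation=2)[:,:,::-1])
print(ctrl.get_obs()["ee_pos"],ctrl.get_obs()["force"])
E
```

```text
[0.60134922 0.2721312  0.19430016] [-0.40624046  0.85794692 -0.11931505]
```

View pics/c5.png

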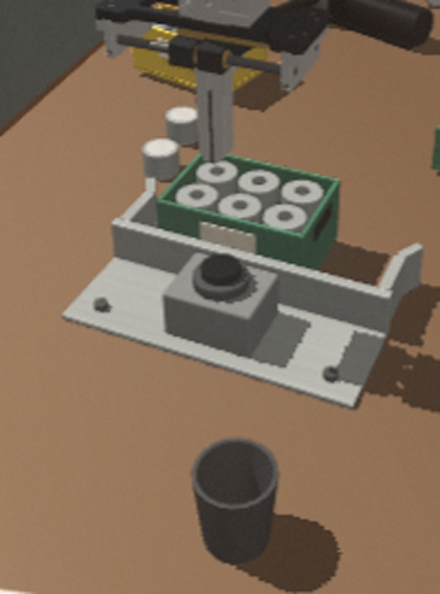

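The crate is flush and upright, the button (222,270) is back up, the blanks and pot are where they were, and the tool is clear. Handing in.

```bash
python3 -c "
from station import ctrl
print(ctrl.hand_in())"
```

```text
the job is handed in; nothing more can be done
None
```

The large green crate was pushed upright and flush against the stop plate, the button was pressed to its stop and released, and the job was handed in at about 15 s; no verdict came back.

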